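# Set sprung tweezers to the spacing gauge and hold

## Task

Take the sprung tweezers off their wooden rest, bring their tips just above the spacing gauge (within about 2 cm, not touching it) and squeeze until one tip stands directly over each of the gauge's two scribed lines. Never squeeze so far that the tips meet, do not shift the gauge's slide, and leave the glue bottle, screwdriver and parts cup alone. Finish while still holding: keep the tweezers in the gripper with that gap steady over the lines, and do not put them down.

Things in the scene. Friction and masses are not known exactly. Their poses are not given: they have to be found in the camera images.
- tweezers_grip (a point): Grip point of bare-steel sprung tweezers (70 g, balanced near here) lying on edge, opening sideways: midway between the arms, at mid height of their ribbed finger plates (45 mm long, 16 mm tall), 40 mm above the bench at the start. x to the tips (70 mm ahead; spring end 103 mm behind), y to the left arm, z up. Grip from above across y on the outer faces, here 34.7 mm apart when let go; beneath is only the rest's 8 mm base board.
- tip_left (a point): Centre of the end of the left (+y) arm's tip, a steel strip end 3 mm wide, 6 mm tall; when let go 70 mm ahead of, 13.5 mm to the left of and 3 mm below tweezers_grip.
- tip_right (a point): The same on the right (-y) arm.
- armleft (a joint): Closing angle of the left arm about its root, 90 mm behind the grip point: 0 let go, grows as squeezed, 0.075 tips touching; the right arm mirrors it. Distance between tip centres = 27 mm - 320 mm x angle; between outer faces at the grip point = 34.7 mm - 180 mm x angle. Sprung: 4 N on each face starts it, 9 N gives 0.025, 14 N 0.05. Arms parallel at 0.0375.
- rest: Dark wooden rest, fixed, 165 by 50 mm: an 8 mm base board with a 55 mm long block under the tweezers' spring end and a 22 mm long block under the arms near the tips, both 34 mm high, with 73 mm open between them. Origin on the bench, within 5 mm of under the grip point; x along the tweezers towards the tips.
- gauge: Spacing gauge, fixed: wooden block 70 mm (x) by 110 mm (y) with a dark steel plate and on it two aluminium tabs, top 40 mm above the bench, each 8 mm wide and 50 mm long in x with a black line 2 mm wide down its middle. Origin on the bench under the block's centre; x along the lines, y from fixed to sliding line. Brass screws, 2 mm proud, lie 24 mm outside the lines.
- line_fixed (a point): Middle of the line on the gauge's fixed tab, on its top face, 40 mm above the bench. x along the line, y towards the other line.
- line_slide (a point): Middle of the line on the gauge's sliding tab, likewise, 11 to 19 mm to the +y side of the fixed line.
- cursor (a joint): Position of the sliding tab: line distance = 11 mm + this value (0 to 0.008 m). Set beforehand; stiff to move; not to be shifted.
- glue: White glue bottle, 44 mm diameter, 90 mm tall, standing; origin under its centre. Leave alone.
- driver: Screwdriver with a wooden handle lying on the bench, along its x. Leave alone.
- partscup: Small steel parts cup, 64 mm diameter, 40 mm tall; origin under its centre. Leave alone.
Mind the look-alikes: they are no part of the job. Leave any purple or white look-alike of the rest alone.

How it is judged:
By the outcome, as a careful person would: the job done as asked, in the order asked, and still so for the second after the job is handed in, while the arm keeps its last pose, push and grip.
It also fails if it takes over 38 s, if anything falls off the work surface, if the arm or the gripper's body presses on something with over 40 N, if the wrist force passes 120 N, or if a joint passes its speed limit or range.

## Robot

A 6-joint arm with a two-finger parallel gripper is mounted at the origin on the work surface. World frame = base frame: x ahead of the robot, y to its left, z up, the work surface at z = 0. Lengths are in m, angles in rad, forces in N, time in s.
With the tool pointing down it reaches from about 0.425 to 1.125 m from the base axis. Payload 14.9 kg.
Tool frame: the origin (TCP) lies between the finger pads; the fingertips stand ahead of it and the grasp point (between the pads) is the TCP (tip_extent is the z of the fingertips in the tool frame, in m); z points along the fingers, x is the direction in which the jaws open and shut, and the axes are right-handed (so a half turn about z gives the same grasp; the last joint's range is limited). The gripper opens to 91 mm and grips with 3 to 60 N. Pads are 32 mm wide; open, the fingers measure 118 mm over their backs; the gripper's body (76 mm by 178 mm) begins 60 mm behind the grasp point.
Start: joints at [1.223, 0.379, 1.734, -0, 1.028, -0.033], TCP at [0.217, 0.666, 0.233] pointing down, gripper open.
Joint ranges: [-2.77, 2.77], [-0.74, 2.19], [0, 2.66], [-1.06, 4.2], [0.31, 2.87], [-3.08, 3.08]. Speed limits (rad/s): [1.89, 1.89, 2.39, 3.14, 3.14, 3.14].

## Interface

Orientations are given as [roll, pitch, yaw] about the fixed x, y, z axes, in that order (R = Rz(yaw) Ry(pitch) Rx(roll)).
In Python, from rig import sense, snapshot, sign_off, search_frame, cut_out, tip_extent gives the robot as it stands.
- The arm moves only by the tool arm_command, never from a script. Its argument "increments" is one flat list of numbers, 4 for each row, row after row: the shift along the tool's x, y, z in cm, then the turn about the tool's z in rad. In form: [tx, ty, tz, twist, tx, ty, tz, twist, ...]. A call has 1 to 12 rows; each row shifts and turns the pose as measured when the row begins, along the tool's axes as they then stand; what a row does not reach is not made up. A row lasts 1/10 s, in which the tool goes at most 50 mm and 8.59 degrees, less where a joint would pass 70% of its speed; a pose out of reach is approached as far as the arm can. A call is refused whole if a number of a shift passes 5 or a number of a turn 0.15, either way. A call with a gripper value outside its range is refused whole. "fingers" is the opening, from -1 (shut) to 1 (fully open), set as the call begins (left out, the last holds). The fingers move at their own pace and stop on an object; the grip force is fixed at half the most. Time passes only in rows, so rows that do not move let the fingers close. It gives the time, the measured TCP pose, the force and the opening at its end, in the units of the state.
- sense(): the state, without advancing time (a new reading comes with each control period).
- snapshot(name): name is "side" or "top"; returns a dict with "img" (480x640x3 uint8, blue, green, red), "vfov" (degrees; the focal length in pixels is half the picture's height over the tangent of half this angle, whatever the lens; pixels are square), "cx", "cy" (the principal point, pixels), "k1" (the pictures are not rectified: a ray, as slopes to the right and down, at radius r is drawn at 1 + k1 r^2 times it, then the intrinsics apply), "T" (4x4, takes a point from camera to world coordinates). Camera axes: x right, y up, looking along -z (the intrinsics and any distortion apply to the point x, -y, -z); pixel columns grow to the right and rows downward; lengths in m; the calibration is good to about 2 mm. A picture is of the moment at which its call begins. There is no depth.
- sign_off(): hands the job in, once; it reports no verdict.
Trained networks look in the newest picture that a camera, given by its name, has taken for a name from the list of things; names that differ only in an ending like _2 or _b are one class to them, and where a whole thing is asked for, a point or a joint stands for the part that bears it (a point fixed in the world has none). Each returns a list of dicts, best first, with "conf" (0 to 1); they miss things now and then, are a little off and sometimes report something else, mostly with a low value. They report only what shows in the picture. A call takes as long as a camera call. They do not tell look-alikes from the thing itself.
- search_frame(name, camera): "extent" ([left, top, width, height] in pixels, round what is visible of it).
- cut_out(name, camera): "region" (480x640 bool, what is visible of it) and "extent" ([left, top, width, height] in pixels, round what is visible of it).
The state is a dict: "clock": time; "q": joint angles; "joint_vel": joint speeds; "joint_efforts": joint torques, N m; "position": TCP position; "tcp_rot": TCP orientation; "force": force on the tool from outside, world axes, zero at the start; "moment": the same for the moment, N m; "gripper_width": finger opening in m.
Only numpy, scipy, OpenCV 4.12 (cv2) and the standard library are available. Lean on these libraries where they do the work, as an engineer would, in place of code of your own. Each camera call takes 0.05 s, during which the arm holds its last target.

## Working session

There is one attempt and no reset: what is moved stays moved. The work goes in short steps, Python scripts to look and compute and a tool call to move; the robot and the scene stay as the last step left them, time stands still between calls to the robot, and variables do not carry over. Pictures are saved under pics/ and viewed, and the job is handed in when it is done.

Besides the shell and the picture viewer there is one more tool, called after "Emit:" as name(argument=value, ...) on one line, values as JSON. arm_command: Moves the arm, as the interface text tells. Its arguments: {"type":"object","properties":{"increments":{"type":"array"},"fingers":{"type":"number"}},"required":["increments"]}

```bash
mkdir -p pics; ls; cat > h.py <<'E'
import numpy as np, cv2
from rig import *
def snap(n,f=None):
    s=snapshot(n)
    if f: cv2.imwrite('pics/'+f,s['img'])
    return s
def K(s):
    f=s['img'].shape[0]/2/np.tan(np.radians(s['vfov'])/2)
    return f
def proj(s,P):
    P=np.atleast_2d(P); T=np.linalg.inv(np.array(s['T']))
    c=P@T[:3,:3].T+T[:3,3]
    a=c[:,0]/-c[:,2]; b=-c[:,1]/-c[:,2]; r2=a*a+b*b; k=1+s['k1']*r2; f=K(s)
    return np.c_[s['cx']+f*a*k, s['cy']+f*b*k]
def ray(s,uv):
    f=K(s); x=(uv[0]-s['cx'])/f; y=(uv[1]-s['cy'])/f
    a,b=x,y
    for _ in range(30):
        k=1+s['k1']*(a*a+b*b); a,b=x/k,y/k
    T=np.array(s['T']); d=T[:3,:3]@np.array([a,-b,-1]); return T[:3,3],d/np.linalg.norm(d)
def atz(s,uv,z):
    o,d=ray(s,uv); return o+d*(z-o[2])/d[2]
def tri(s1,u1,s2,u2):
    o1,d1=ray(s1,u1);o2,d2=ray(s2,u2)
    A=np.c_[d1,-d2]; t=np.linalg.lstsq(A,o2-o1,rcond=None)[0]
    p,q=o1+d1*t[0],o2+d2*t[1]; return (p+q)/2,np.linalg.norm(p-q)
E
python3 - <<'E'
from h import *
print(sense()); print(tip_extent)
for n in ['side','top']:
    s=snap(n,n+'0.png'); print(n,s['vfov'],s['cx'],s['cy'],s['k1'],np.round(s['T'],4).tolist())
    for t in ['tweezers_grip','rest','gauge','glue','driver','partscup']:
        print(t,[(d['extent'],round(d['conf'],2)) for d in search_frame(t,n)])
E
```

```text
pics
{'clock': 0.0, 'q': array([ 1.22267532e+00,  3.79404483e-01,  1.73475375e+00,  8.67569459e-06,
        1.02847658e+00, -3.33158352e-02]), 'joint_vel': array([ 9.18109493e-05, -1.76438012e-03, -5.66237051e-05,  6.20578739e-04,
       -1.22137313e-04,  1.06891590e-04]), 'joint_efforts': array([-9.14388693e-04, -7.63701797e+01, -4.34392655e+01,  6.51025213e-02,
        4.21489135e-02, -1.01134654e-04]), 'position': array([0.21663496, 0.66526141, 0.23230448]), 'tcp_rot': array([-3.14155052e+00,  1.04133275e-03,  1.25598670e+00]), 'force': array([ 0.33850326, -0.41072217, -0.93669565]), 'moment': array([ 0.00556246, -0.01193972, -0.03337813]), 'gripper_width': 0.09148242948582425}
0.019
side 56.259353450443 311.7446153934903 238.6505726419308 0.01705247304946201 [[0.8405, 0.3228, -0.4352, -0.0232], [-0.5418, 0.5039, -0.6727, -0.7944], [0.0022, 0.8012, 0.5984, 0.7609], [0.0, 0.0, 0.0, 1.0]]
tweezers_grip [([310.7, 258.7, 59.1, 26.3], 0.57)]
rest [([232.2, 364.5, 82.6, 78.5], 0.98), ([322.4, 260.2, 55.4, 23.8], 0.66), ([306.9, 256.4, 62.2, 40.4], 0.6), ([329.4, 294.0, 69.4, 50.0], 0.59)]
gauge [([279.1, 203.6, 38.2, 30.1], 0.95)]
glue [([374.8, 189.7, 17.9, 28.9], 0.69), ([467.0, 313.6, 30.4, 32.8], 0.51)]
driver [([204.1, 174.5, 50.8, 26.8], 0.7), ([373.8, 190.2, 20.7, 29.0], 0.27)]
partscup [([305.5, 258.0, 63.6, 38.9], 0.68)]
top 55.54674749629913 319.2298707272558 235.09446212980492 0.001545019652271967 [[-0.0042, 0.9921, -0.1256, 0.365], [-0.9997, -0.0071, -0.0227, -0.0161], [-0.0234, 0.1255, 0.9918, 1.2051], [0.0, 0.0, 0.0, 1.0]]
tweezers_grip [([367.2, 205.8, 13.9, 66.6], 0.83)]
rest [([442.5, 324.2, 34.8, 69.7], 0.87), ([364.2, 214.9, 17.4, 60.3], 0.82), ([422.7, 223.3, 19.8, 63.1], 0.56)]
gauge [([244.8, 213.3, 43.3, 30.3], 0.66)]
glue [([298.9, 126.7, 20.9, 23.6], 0.8)]
driver [([158.0, 220.7, 12.3, 75.1], 0.74)]
partscup [([480.2, 174.4, 23.6, 23.3], 0.56)]
```

View pics/side0.png

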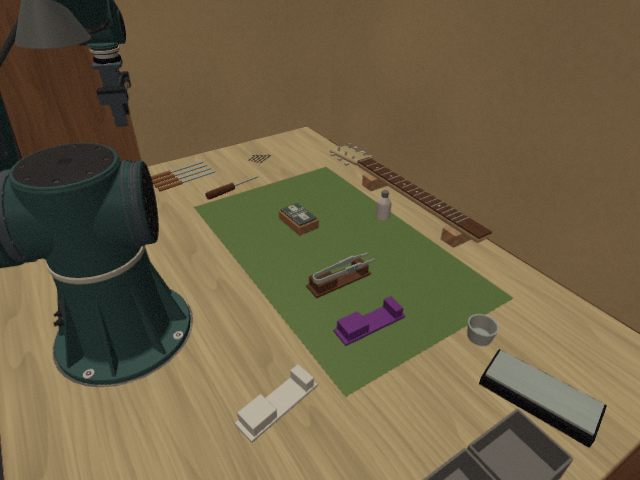

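View pics/top0.png

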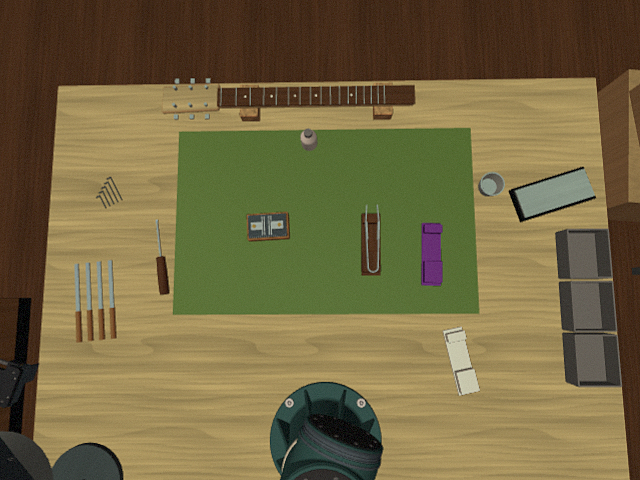

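```bash
python3 - <<'E'
import cv2
a=cv2.imread('pics/top0.png'); b=cv2.imread('pics/side0.png')
cv2.imwrite('pics/t_tw.png',cv2.resize(a[195:285,345:465],None,fx=6,fy=6,interpolation=2))
cv2.imwrite('pics/t_ga.png',cv2.resize(a[195:260,230:310],None,fx=9,fy=9,interpolation=2))
cv2.imwrite('pics/s_tw.png',cv2.resize(b[240:350,295:415],None,fx=5,fy=5,interpolation=2))
cv2.imwrite('pics/s_ga.png',cv2.resize(b[190:250,265:335],None,fx=9,fy=9,interpolation=2))
E
```

```text
(no output)
```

View pics/t_tw.png

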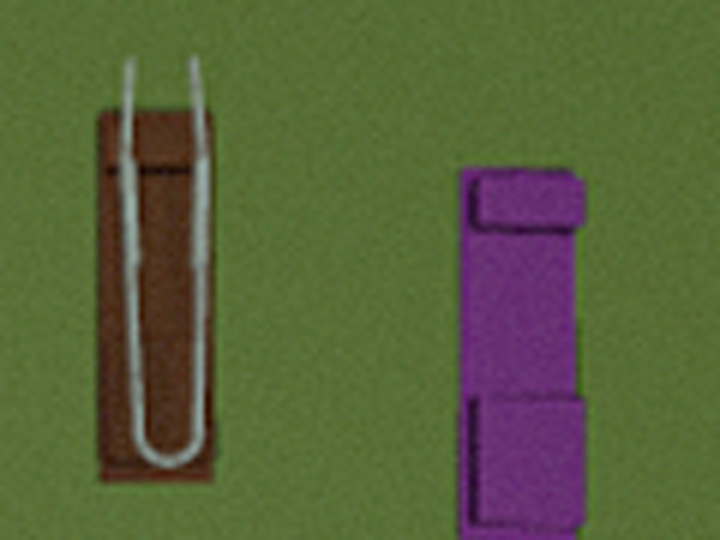

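View pics/t_ga.png

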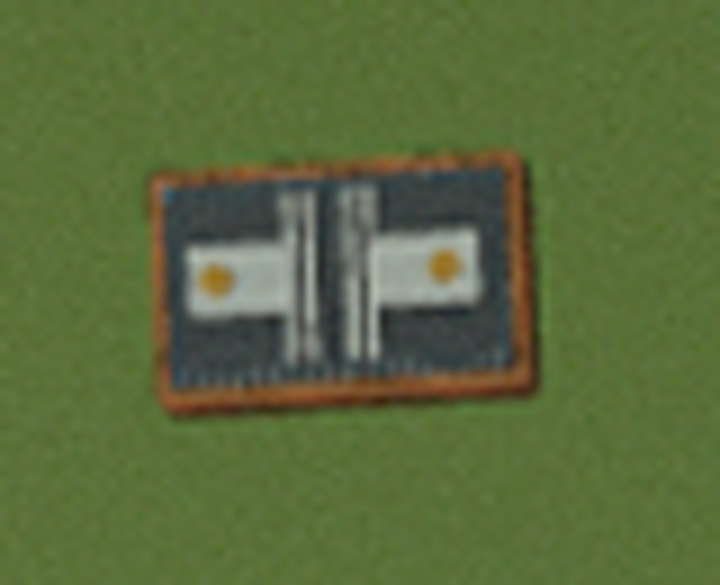

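View pics/s_tw.png

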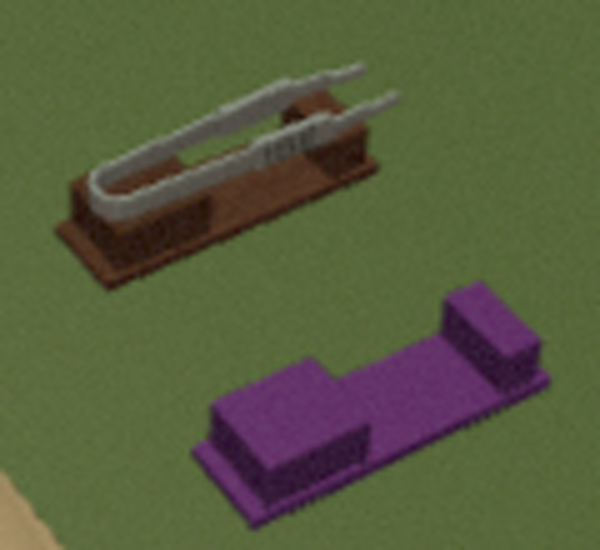

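View pics/s_ga.png

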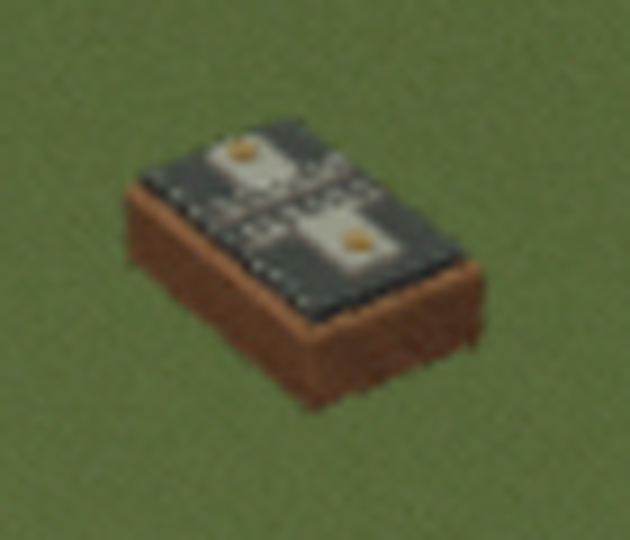

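```bash
cat > m1.py <<'E'
from h import *
st=snap('top');ss=snap('side')
for s,n in((st,'top'),(ss,'side')):
    e=[int(v) for v in search_frame('gauge',n)[0]['extent']]
    im=s['img'].astype(float); b,g,r=im[...,0],im[...,1],im[...,2]
    m=(r-b)  # brass: high r-b & bright
    sub=np.zeros(m.shape,bool); sub[e[1]:e[1]+e[3],e[0]:e[0]+e[2]]=1
    hsv=cv2.cvtColor(s['img'],cv2.COLOR_BGR2HSV)
    mk=(sub&(m>45)&(r>110)).astype(np.uint8)
    nc,l,stt,c=cv2.connectedComponentsWithStats(mk)
    print(n,e)
    for i in range(1,nc):
        ys,xs=np.where(l==i); w=m[ys,xs]; print(stt[i],c[i],(xs*w).sum()/w.sum(),(ys*w).sum()/w.sum(),w.max())
E
python3 m1.py
python3 - <<'E'
from h import *
st=snap('top');
for n,c in (('top',(267,228)),('side',(299,219))):
    pass
print(atz(st,(267,227),.04),atz(st,(371,245),.04))
E
```

```text
top [245, 212, 44, 31]
[254 213  12   2  18] [259.83333333 213.66666667] 259.6088019559902 213.6601466992665 90.0
[267 212  14   2  20] [274.1 212.7] 273.9198250728863 212.70408163265307 87.0
[283 212   6  21  27] [286.7037037  221.11111111] 286.73016627078385 221.21092636579573 90.0
[246 214   4  20  23] [247.04347826 223.08695652] 247.04093567251462 223.19473684210527 89.0
[251 214   1   1   1] [251. 214.] 251.0 214.0 68.0
[278 223   3   3   9] [279. 224.] 278.9196988707654 223.99372647427853 111.0
[252 224   4   4  11] [253.45454545 225.63636364] 253.43233944954127 225.67775229357798 112.0
[248 235  41   6  74] [267.33783784 237.83783784] 267.3878082667593 237.87269885376867 97.0
side [279, 203, 38, 28]
[290 206   3   2   5] [291.2 206.4] 291.24834437086093 206.38079470198676 71.0
[279 211  22  17  37] [289.45945946 219.10810811] 289.38505512454066 219.05716619028175 71.0
[303 216   3   2   5] [304.2 216.4] 304.26479750778816 216.42056074766356 70.0
[313 220   4   2   5] [314.4 220.4] 314.42628205128204 220.39423076923077 65.0
[302 222   9   4  10] [306.1 223.8] 306.0575657894737 223.82236842105263 66.0
[0.53459191 0.14581676 0.04      ] [ 0.48594187 -0.12208227  0.04      ]
```

```bash
cat > m2.py <<'E'
from h import *
N=4
out={}
for n,seeds in (('top',[(253.4,225.7),(278.9,224.0)]),('side',[(291.2,206.4),(304.2,216.4)])):
    S=[snap(n) for _ in range(N)]; s=S[0]; im=np.mean([x['img'].astype(float) for x in S],0)
    np.save('avg_'+n+'.npy',im)
    m=np.clip(im[...,2]-im[...,0]-6,0,None)
    r=[]
    for u,v in seeds:
        c=np.array([u,v])
        for _ in range(5):
            yy,xx=np.mgrid[:480,:640]; w=m*np.exp(-(((xx-c[0])**2+(yy-c[1])**2)/(2*1.5**2))**2) 
            c=np.array([(w*xx).sum(),(w*yy).sum()])/w.sum()
        r.append(c)
    print(n,r); out[n]=(s,r)
    P=[atz(s,c,.042) for c in r]; d=P[1]-P[0]; print(P,np.linalg.norm(d)*1e3-48, np.degrees(np.arctan2(d[1],d[0])))
for i in (0,1): print(tri(*[x for n in('top','side') for x in (out[n][0],out[n][1][i])]))
np.save('/dev/null',0)
im=np.load('avg_top.npy')
print(im[218:234,246:288,2].astype(int)[2:14,:])
E
python3 m2.py
```

```text
top [array([253.4061842 , 225.69666878]), array([278.82708377, 224.02897003])]
[array([0.53797671, 0.18086812, 0.042     ]), array([0.5418329 , 0.11493632, 0.042     ])] 18.04448224145166 -86.65272154677903
side [array([291.33748831, 206.18672455]), array([304.28207171, 216.3431047 ])]
[array([0.53572164, 0.181405  , 0.042     ]), array([0.53944255, 0.11509693, 0.042     ])] 18.412392041988426 -86.78819065725429
(array([0.53703162, 0.1814417 , 0.04164577]), np.float64(0.0022412039406849962))
(array([0.54097233, 0.11551934, 0.0413419 ]), np.float64(0.0021672190593014415))Traceback (most recent call last):
  File "m2.py", line 18, in <module>
    np.save('/dev/null',0)
    ~~~~~~~^^^^^^^^^^^^^^^
    file_ctx = open(file, "wb")
PermissionError: [Errno 13] Permission denied: '/dev/null.npy'
```

```bash
cat > m3.py <<'E'
from h import *
from scipy.optimize import least_squares
import pickle
ss=snap('top'),snap('side')
res={}
for s,n,(ctr) in ((ss[0],'top',(.540,.148)),(ss[1],'side',(.5375,.148))):
    im=np.load('avg_'+n+'.npy')[...,1]
    # pixels inside gauge region |x|<33,|y|<40
    yaw0=np.radians(3.3)
    def tog(p,c,yaw):
        d=p-np.array(c); return d[:,0]*np.cos(yaw)+d[:,1]*np.sin(yaw), -d[:,0]*np.sin(yaw)+d[:,1]*np.cos(yaw)
    pts=[];px=[]
    sub=(np.arange(5)+.5)/5-.5
    uv=proj(s,[ctr[0],ctr[1],.04])[0].round().astype(int)
    for v in range(uv[1]-16,uv[1]+17):
        for u in range(uv[0]-20,uv[0]+21):
            P=atz(s,(u,v),.04)[None,:2]; a,b=tog(P,ctr,yaw0)
            if abs(a[0])<.022 and abs(b[0])<.020:
                px.append((u,v)); pts+= [atz(s,(u+i,v+j),.04)[:2] for i in sub for j in sub]
    pts=np.array(pts); px=np.array(px); z=im[px[:,1],px[:,0]]
    def model(q):
        cx,cy,yaw,d,wx0,wx1,A,B,C,soft=q[:10]
        a,b=tog(pts,(ctr[0]+cx*1e-3,ctr[1]+cy*1e-3),yaw); a*=1e3;b*=1e3
        sg=lambda t:1/(1+np.exp(-np.clip(t/.15,-50,50)))
        tab=0;line=0
        for y in(-d/2,d/2):
            tab=tab+sg(4-abs(b-y))*sg(25-abs(a)); line=line+sg(1-abs(b-y))*sg(25-abs(a))
        wing=sg(abs(b)-d/2-4)*sg(a-wx0)*sg(wx1-a)
        v=A+(B-A)*np.clip(tab+wing,0,1)+(C-B)*line
        return v.reshape(len(px),-1).mean(1)
    best=None
    for d0 in (12,14,16,18):
      for cy0 in (-3,0,3):
        r=least_squares(lambda q:model(q)-z,[0,cy0,yaw0,d0,-10,10,60,180,30,.2],loss='soft_l1',f_scale=8)
        if best is None or r.cost<best.cost: best=r
    q=best.x; J=best.jac; cov=np.linalg.pinv(J.T@J)*np.mean((model(q)-z)**2)
    print(n,len(z),np.round(q,3),'rms',np.sqrt(np.mean((model(q)-z)**2)),'sd',np.sqrt(np.diag(cov))[:4], 'centre',ctr[0]+q[0]/1e3,ctr[1]+q[1]/1e3)
E
python3 m3.py
```

```text
top 257 [-1.26000e-01 -3.19000e-01  5.70000e-02  1.74310e+01 -9.91400e+00
  9.75500e+00  6.61610e+01  1.66384e+02  4.70730e+01  2.00000e-01] rms 11.344581365809349 sd [0.08889603 0.04400475 0.00297742 0.08549037] centre 0.5398741280929588 0.14768108928827392
side 114 [ 2.16800e+00  1.57500e+00  5.00000e-02  1.76280e+01 -1.17250e+01
  8.79100e+00  8.17420e+01  1.49795e+02  3.43670e+01  2.00000e-01] rms 9.425665816021677 sd [0.86226423 0.15338953 0.00984999 0.27934404] centre 0.5396678683566728 0.1495752813133397
```

```bash
cat > m4.py <<'E'
from h import *
st=snap('top');ss=snap('side')
im=np.load('avg_top.npy'); g=im[...,2]
# tweezers grey: low saturation & bright
b_=im[...,0]; m=np.clip(b_-45,0,None)   # blue channel: green mat/brown wood have low blue
for v in range(202,276,1):
    row=m[v,362:384]; 
    x=np.arange(362,384)
    L=row.copy();L[x>372.5]=0;R=row-L
    print(v,[int(t) for t in row], round((L*x).sum()/max(L.sum(),1),2),round((R*x).sum()/max(R.sum(),1),2))
E
python3 m4.py
```

```text
202 [9, 7, 8, 6, 9, 7, 6, 8, 6, 8, 7, 8, 7, 9, 6, 6, 6, 8, 9, 7, 5, 6] 366.88 377.87
203 [9, 4, 6, 8, 0, 5, 6, 9, 6, 7, 7, 7, 8, 5, 5, 3, 5, 6, 4, 7, 9, 6] 367.12 378.03
204 [7, 9, 9, 8, 23, 27, 5, 5, 8, 5, 7, 9, 6, 6, 19, 43, 14, 7, 3, 9, 6, 9] 366.67 377.56
205 [7, 7, 3, 22, 65, 49, 3, 9, 7, 7, 9, 8, 4, 5, 44, 92, 22, 4, 8, 9, 8, 6] 366.67 377.32
206 [9, 6, 3, 33, 84, 44, 0, 6, 7, 5, 7, 9, 8, 3, 43, 97, 19, 3, 3, 7, 8, 9] 366.34 377.23
207 [6, 6, 1, 32, 82, 46, 2, 7, 7, 10, 6, 10, 8, 0, 34, 88, 31, 4, 7, 9, 8, 7] 366.54 377.39
208 [5, 8, 1, 31, 84, 35, 1, 8, 7, 10, 7, 7, 4, 0, 32, 83, 44, 1, 8, 8, 7, 8] 366.55 377.58
209 [8, 6, 3, 36, 85, 17, 1, 6, 6, 7, 5, 10, 7, 2, 25, 70, 44, 0, 9, 4, 8, 8] 366.19 377.46
210 [7, 5, 0, 39, 92, 17, 4, 6, 9, 7, 6, 6, 4, 4, 23, 68, 58, 0, 5, 8, 7, 6] 366.37 377.59
211 [9, 4, 1, 47, 104, 21, 3, 10, 7, 6, 10, 10, 10, 2, 20, 73, 74, 0, 7, 6, 8, 7] 366.36 377.5
212 [3, 4, 0, 46, 102, 15, 0, 4, 4, 7, 2, 4, 3, 0, 9, 62, 84, 0, 6, 6, 8, 7] 366.13 377.93
213 [0, 0, 0, 40, 100, 0, 0, 0, 0, 0, 0, 0, 0, 0, 0, 51, 96, 0, 1, 6, 7, 7] 365.72 378.23
214 [0, 0, 0, 
[... 4986 characters left out ...]
, 0, 42, 94, 11, 0, 0, 0, 0, 0, 0, 11, 72, 68, 0, 0, 2, 13, 9] 367.79 378.08
269 [0, 0, 0, 0, 0, 11, 69, 71, 0, 0, 0, 0, 0, 0, 52, 103, 45, 0, 0, 2, 11, 12] 368.4 377.6
270 [0, 0, 0, 0, 0, 0, 40, 95, 77, 30, 4, 0, 23, 63, 95, 79, 0, 0, 0, 3, 12, 8] 369.44 376.41
271 [0, 0, 0, 0, 0, 0, 0, 45, 94, 72, 71, 70, 68, 86, 70, 0, 0, 0, 0, 9, 15, 11] 370.6 375.36
272 [0, 0, 0, 0, 0, 0, 0, 0, 6, 43, 75, 85, 46, 13, 0, 0, 0, 0, 0, 12, 11, 8] 371.55 374.98
273 [0, 0, 0, 0, 0, 0, 0, 0, 0, 0, 0, 0, 0, 0, 0, 0, 0, 0, 0, 13, 11, 7] 0.0 381.82
274 [0, 0, 0, 0, 0, 0, 0, 0, 0, 0, 0, 0, 0, 0, 0, 0, 0, 0, 0, 14, 10, 10] 0.0 381.9
275 [0, 0, 0, 0, 0, 0, 0, 0, 0, 0, 0, 0, 0, 0, 0, 0, 0, 0, 1, 13, 13, 8] 0.0 381.73
```

```bash
cat > m5.py <<'E'
from h import *
st=snap('top');ss=snap('side')
f=lambda u,v,z:np.round(atz(st,(u,v),z)*1e3,2)
print('tips',f(366.4,204.2,.04),f(377.3,204.2,.04))
print('spring end',f(372.9,272.4,.044))
print('plate mid',f(372.2,229.9,.048))
for v,a,b,z in ((206,366.4,377.25,.04),(215,365.7,378.3,.042),(245,366.63,378.6,.046),(255,367.,378.45,.046),(265,367.64,378.22,.046)): print(v,f((a+b)/2,v,z))
E
python3 m5.py
python3 - <<'E'
from h import *
s=snap('side')
im=np.load('avg_side.npy').astype('uint8')
# project hypothesised points
c=np.array([.493,-.1285,0]);yaw=0
cv2.imwrite('pics/s1.png',cv2.resize(im[250:305,300:385],None,fx=9,fy=9,interpolation=0))
print(s['T'])
E
```

```text
tips [ 592.38 -112.14   40.  ] [ 592.13 -140.33   40.  ]
spring end [ 415.67 -125.24   44.  ]
plate mid [ 523.89 -125.13   48.  ]
206 [ 587.51 -126.08   40.  ]
215 [ 563.53 -125.91   42.  ]
245 [ 485.29 -125.65   46.  ]
255 [ 459.73 -125.44   46.  ]
265 [ 434.3  -125.48   46.  ]
[[ 0.84050202  0.32275107 -0.43518744 -0.02323165]
 [-0.541804    0.50391936 -0.67269139 -0.7943588 ]
 [ 0.00218751  0.80118476  0.59841306  0.76087824]
 [ 0.          0.          0.          1.        ]]
```

View pics/s1.png

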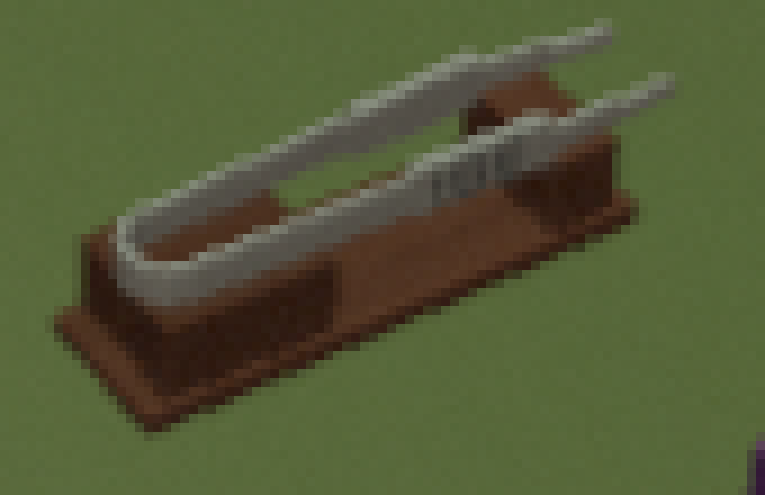

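```bash
python3 - <<'E'
from h import *
t=snap('top');s=snap('side')
print(tri(t,(366.2,204.4),s,(367,253.2)),tri(t,(376.85,204.4),s,(374.2,258.9)))
# rear end top of spring: top (372.6,272.2) 
for p in ([.592,-.1115,.037],[.592,-.1385,.037],[.522,-.125,.04]): print(proj(s,p),proj(t,p))
print(sense()['clock'])
E
```

```text
(array([ 0.59099936, -0.11095895,  0.03701986]), np.float64(0.003316616200537843)) (array([ 0.59129314, -0.13889338,  0.03702495]), np.float64(0.002085405833189433))
[[368.07317293 253.08168428]] [[366.06489585 204.5676135 ]]
[[374.72583347 258.66230968]] [[376.47652327 204.47787129]]
[[349.47652646 264.44440031]] [[371.8777583  231.05424625]]
1.8
```

```bash
cat > plan.py <<'E'
import sys
from h import *
def plan(tx,ty,tz,yaw,step=5,tw=.14):
    s=sense(); p=np.array(s['position']); y=s['tcp_rot'][2]
    t=np.array([tx,ty,tz]); rows=[]
    while len(rows)<40:
        d=t-p; n=np.linalg.norm(d); dy=(yaw-y+np.pi)%(2*np.pi)-np.pi
        if n<5e-5 and abs(dy)<5e-4: break
        d=d*min(1,step/100/n) if n>0 else d
        k=np.clip(dy,-tw,tw)
        X=np.array([np.cos(y),np.sin(y),0]);Y=np.array([np.sin(y),-np.cos(y),0])
        rows.append([round(100*d@X,2),round(100*d@Y,2),round(-100*d[2],2),round(-k,3)])
        p=p+d;y+=k
    print(s['clock'],np.round(s['position'],4),np.round(s['tcp_rot'],4),s['gripper_width'],np.round(s['force'],1)); 
    for r in rows: print(r)
plan(*[float(a) for a in sys.argv[1:5]],*[float(a) for a in sys.argv[5:6]])
E
python3 plan.py .521 -.125 .14 1.5708 4.9
```

```text
1.8 [0.2167 0.6656 0.2329] [-3.1415  0.      1.256 ] 0.09121926596697152 [-0.1  0.9  0.4]
[np.float64(-3.78), np.float64(3.07), np.float64(0.53), np.float64(-0.14)]
[np.float64(-4.17), np.float64(2.51), np.float64(0.53), np.float64(-0.14)]
[np.float64(-4.48), np.float64(1.91), np.float64(0.53), np.float64(-0.035)]
[np.float64(-4.55), np.float64(1.75), np.float64(0.53), np.float64(-0.0)]
[np.float64(-4.55), np.float64(1.75), np.float64(0.53), np.float64(-0.0)]
[np.float64(-4.55), np.float64(1.75), np.float64(0.53), np.float64(-0.0)]
[np.float64(-4.55), np.float64(1.75), np.float64(0.53), np.float64(-0.0)]
[np.float64(-4.55), np.float64(1.75), np.float64(0.53), np.float64(-0.0)]
[np.float64(-4.55), np.float64(1.75), np.float64(0.53), np.float64(-0.0)]
[np.float64(-4.55), np.float64(1.75), np.float64(0.53), np.float64(-0.0)]
[np.float64(-4.55), np.float64(1.75), np.float64(0.53), np.float64(-0.0)]
[np.float64(-4.55), np.float64(1.75), np.float64(0.53), np.float64(-0.0)]
[np.float64(-4.55), np.float64(1.75), np.float64(0.53), np.float64(-0.0)]
[np.float64(-4.55), np.float64(1.75), np.float64(0.53), np.float64(-0.0)]
[np.float64(-4.55), np.float64(1.75), np.float64(0.53), np.float64(-0.0)]
[np.float64(-4.55), np.float64(1.75), np.float64(0.53), np.float64(-0.0)]
[np.float64(-4.55), np.float64(1.75), np.float64(0.53), np.float64(-0.0)]
[np.float64(-1.78), np.float64(0.69), np.float64(0.21), np.float64(-0.0)]
```

Emit:
arm_command(increments=[-3.8,3.0,0.4,-0.14,-4.1,2.5,0.4,-0.14,-4.5,1.9,0.4,-0.035,-4.5,1.75,0.4,0,-4.5,1.75,0.4,0,-4.5,1.75,0.4,0,-4.5,1.75,0.4,0,-4.5,1.75,0.4,0,-4.5,1.75,0.4,0,-4.5,1.75,0.4,0,-4.5,1.75,0.4,0,-4.5,1.75,0.4,0], fingers=0.4)

```text
clock: 3.0
position: [0.4364, 0.1145, 0.1845]
tcp_rot: [3.135, -0.006, 1.592]
force: [0.6, 0.8, -0.2]
gripper_width: 0.0642
```

```bash
python3 plan.py .521 -.125 .14 1.5708 4.9
```

```text
3.0 [0.4364 0.1145 0.1845] [ 3.1348 -0.0061  1.5917] 0.06416849006605278 [ 0.6  0.8 -0.2]
[np.float64(-4.58), np.float64(1.51), np.float64(0.85), np.float64(0.021)]
[np.float64(-4.55), np.float64(1.61), np.float64(0.85), np.float64(-0.0)]
[np.float64(-4.55), np.float64(1.61), np.float64(0.85), np.float64(-0.0)]
[np.float64(-4.55), np.float64(1.61), np.float64(0.85), np.float64(-0.0)]
[np.float64(-4.55), np.float64(1.61), np.float64(0.85), np.float64(-0.0)]
[np.float64(-1.2), np.float64(0.42), np.float64(0.22), np.float64(-0.0)]
```

Emit:
arm_command(increments=[-4.6,1.5,0.8,0.021,-4.5,1.6,0.8,0,-4.5,1.6,0.8,0,-4.5,1.6,0.8,0,-4.5,1.6,0.8,0,-0.6,0.2,0.2,0,0,0,0,0])

```text
clock: 3.7
position: [0.5219, -0.1297, 0.1423]
tcp_rot: [3.129, -0.006, 1.564]
force: [-0.6, 0.3, -0.4]
gripper_width: 0.0636
```

```bash
python3 plan.py .521 -.125 .04 1.5708 4.9; python3 - <<'E'
from h import *
s=snap('top','top1.png'); 
cv2.imwrite('pics/t1c.png',cv2.resize(s['img'][190:290,320:440],None,fx=6,fy=6,interpolation=2))
E
```

```text
3.7 [ 0.5219 -0.1297  0.1423] [ 3.129  -0.0058  1.5636] 0.06357942514518279 [-0.6  0.3 -0.4]
[np.float64(0.22), np.float64(-0.05), np.float64(4.89), np.float64(-0.007)]
[np.float64(0.22), np.float64(-0.04), np.float64(4.89), np.float64(-0.0)]
[np.float64(0.02), np.float64(-0.0), np.float64(0.44), np.float64(-0.0)]
```

View pics/t1c.png

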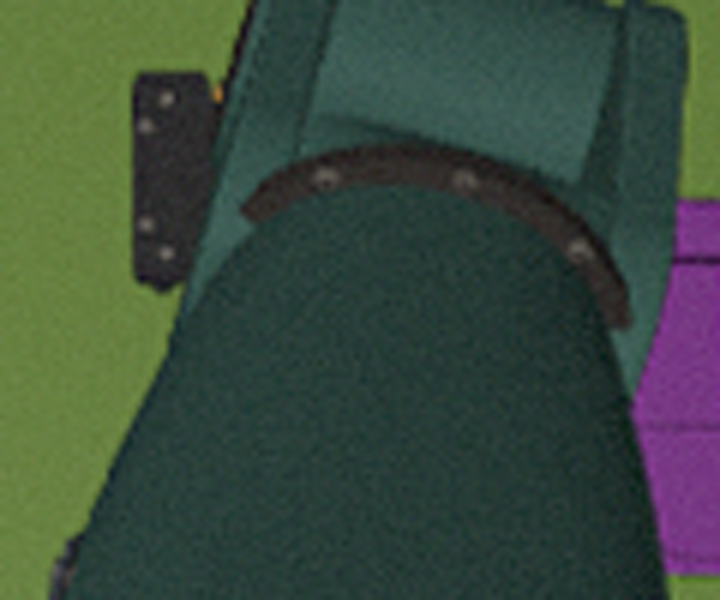

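Emit:
arm_command(increments=[0.2,-0.05,4.0,-0.007,0.2,-0.05,4.0,0,0,0,1.5,0,0,0,0.3,0,0,0,0,0])

```text
clock: 4.25
position: [0.5229, -0.119, 0.0447]
tcp_rot: [3.125, -0.005, 1.577]
force: [0.1, 0.4, 0.6]
gripper_width: 0.0643
```

```bash
python3 plan.py .521 -.125 .04 1.5708 4.9; python3 - <<'E'
from h import *
s=snap('side','side1.png'); 
cv2.imwrite('pics/s1c.png',cv2.resize(s['img'][225:315,290:400],None,fx=7,fy=7,interpolation=2))
E
```

```text
4.25 [ 0.5229 -0.119   0.0447] [ 3.1247 -0.0047  1.5771] 0.06426556856242453 [0.1 0.4 0.6]
[np.float64(-0.6), np.float64(-0.19), np.float64(0.47), np.float64(0.006)]
```

View pics/s1c.png

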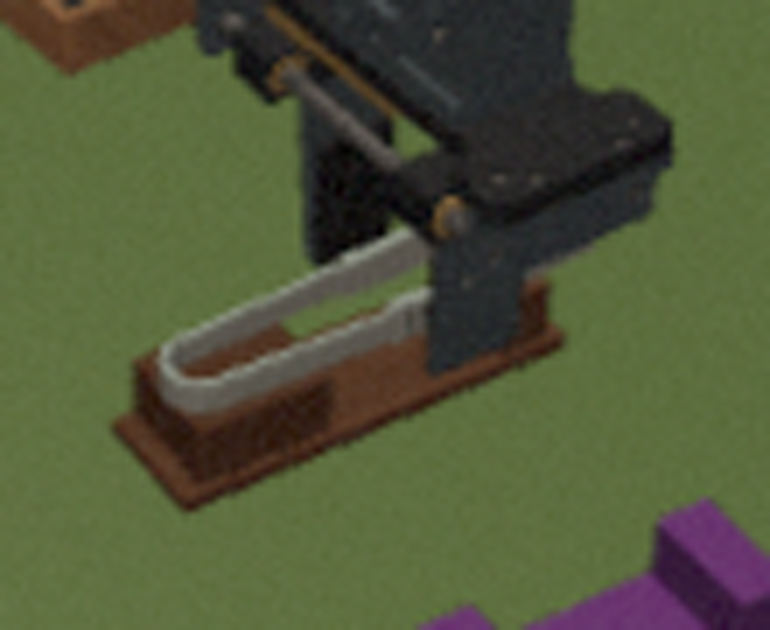

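Emit:
arm_command(increments=[-0.55,-0.15,0.4,0.006,0,0,0,0])

```text
clock: 4.5
position: [0.5227, -0.1247, 0.0429]
tcp_rot: [3.121, -0.004, 1.572]
force: [-0.4, 0.5, -0.4]
gripper_width: 0.064
```

```bash
python3 plan.py .521 -.125 .04 1.5708 4.9
```

```text
4.5 [ 0.5227 -0.1247  0.0429] [ 3.1212 -0.0038  1.5716] 0.0639862392988006 [-0.4  0.5 -0.4]
[np.float64(-0.03), np.float64(-0.17), np.float64(0.29), np.float64(0.001)]
```

Emit:
arm_command(increments=[0,-0.15,0.25,0,0,0,0,0,0,0,0,0,0,0,0,0,0,0,0,0], fingers=-0.32)

```text
clock: 5.0
position: [0.522, -0.1253, 0.0418]
tcp_rot: [3.119, -0.003, 1.571]
force: [-0.5, 0.9, -0.9]
gripper_width: 0.0317
```

```bash
python3 plan.py .521 -.125 .04 1.5708 4.9
```

```text
5.0 [ 0.522  -0.1253  0.0418] [ 3.1187e+00 -3.1000e-03  1.5707e+00] 0.03168516189675961 [-0.5  0.9 -0.9]
[np.float64(0.03), np.float64(-0.1), np.float64(0.18), np.float64(-0.0)]
```

Emit:
arm_command(increments=[0,0,0,0,0,0,-2,0,0,0,-4,0,0,0,-4,0])

```text
clock: 5.4
position: [0.5165, -0.1247, 0.1394]
tcp_rot: [3.128, -0.006, 1.571]
force: [0.2, 0.3, -0.1]
gripper_width: 0.0309
```

```bash
python3 plan.py .48 .145 .1 1.628 4.9; python3 - <<'E'
from h import *
s=snap('side','side2.png'); 
cv2.imwrite('pics/s2c.png',cv2.resize(s['img'][190:300,290:410],None,fx=6,fy=6,interpolation=2))
E
```

```text
5.4 [ 0.5165 -0.1247  0.1394] [ 3.1284 -0.0059  1.5707] 0.03085210934537841 [ 0.2  0.3 -0.1]
[np.float64(4.81), np.float64(-0.65), np.float64(0.7), np.float64(-0.057)]
[np.float64(4.83), np.float64(-0.37), np.float64(0.7), np.float64(-0.0)]
[np.float64(4.83), np.float64(-0.37), np.float64(0.7), np.float64(-0.0)]
[np.float64(4.83), np.float64(-0.37), np.float64(0.7), np.float64(-0.0)]
[np.float64(4.83), np.float64(-0.37), np.float64(0.7), np.float64(-0.0)]
[np.float64(2.96), np.float64(-0.23), np.float64(0.43), np.float64(-0.0)]
```

View pics/s2c.png

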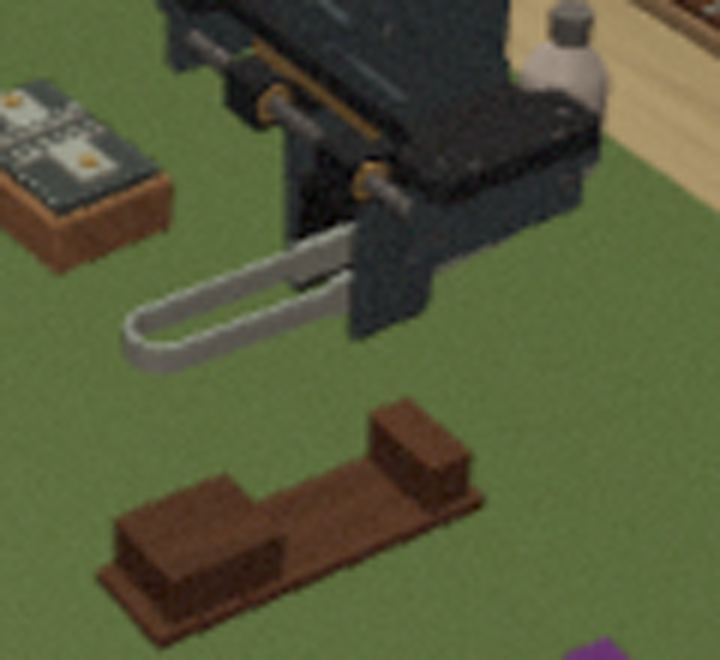

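```bash
python3 plan.py .36 -.34 .3 -.575 2.4|sed 's/np.float64(//g;s/)//g'
```

```text
5.45 [ 0.5192 -0.1255  0.1453] [ 3.1219 -0.0039  1.5708] 0.03131307731861603 [ 7.7 -2.   5.3]
[-1.67, -1.24, -1.2, 0.14]
[-1.82, -0.99, -1.2, 0.14]
[-1.94, -0.73, -1.2, 0.14]
[-2.03, -0.45, -1.2, 0.14]
[-2.07, -0.16, -1.2, 0.14]
[-2.07, 0.13, -1.2, 0.14]
[-2.03, 0.42, -1.2, 0.14]
[-1.96, 0.7, -1.2, 0.14]
[-1.84, 0.96, -1.2, 0.14]
[-1.69, 1.21, -1.2, 0.14]
[-1.5, 1.43, -1.2, 0.14]
[-1.29, 1.63, -1.2, 0.14]
[-0.9, 1.55, -1.04, 0.14]
[0.0, 0.0, -0.0, 0.14]
[0.0, 0.0, -0.0, 0.14]
[0.0, 0.0, -0.0, 0.046]
```

Emit:
arm_command(increments=[-1.7,-1.2,-1.2,0.14,-1.8,-1.0,-1.2,0.14,-1.9,-0.7,-1.2,0.14,-2.0,-0.45,-1.2,0.14,-2.1,-0.15,-1.2,0.14,-2.1,0.15,-1.2,0.14,-2.0,0.4,-1.2,0.14,-2.0,0.7,-1.2,0.14,-1.8,1.0,-1.2,0.14,-1.7,1.2,-1.2,0.14,-1.5,1.4,-1.2,0.14,-1.3,1.6,-1.2,0.14])

```text
clock: 6.65
position: [0.3582, -0.3269, 0.2908]
tcp_rot: [-3.135, -0.023, -0.171]
force: [0.9, 0.2, -0.4]
gripper_width: 0.0309
```

```bash
python3 plan.py .36 -.34 .3 -.575 2.4|sed 's/np.float64(//g;s/)//g'
```

```text
6.65 [ 0.3582 -0.3269  0.2908] [-3.1348 -0.0226 -0.1714] 0.030898121612479987 [ 0.9  0.2 -0.4]
[0.4, 1.26, -0.92, 0.14]
[0.0, 0.0, -0.0, 0.14]
[0.0, 0.0, -0.0, 0.124]
```

Emit:
arm_command(increments=[0.4,0.8,-0.6,0.14,0,0,0,0.14,0,0,0,0.12,0,0,0,0,0,0,0,0], fingers=-0.36)

```text
clock: 7.15
position: [0.3591, -0.3381, 0.2981]
tcp_rot: [-3.127, -0.02, -0.592]
force: [-0.0, 0.9, -1.6]
gripper_width: 0.0296
```

```bash
cat > look.py <<'E'
from h import *
import sys
tag=sys.argv[1]; n=sys.argv[2] if len(sys.argv)>2 else 'side'
st=sense(); s=snap(n,f'{n}_{tag}.png')
from scipy.spatial.transform import Rotation as R
M=R.from_euler('xyz',st['tcp_rot']).as_matrix(); p=st['position']
# tweezers frame in tool: tool y -> tweezers x, tool x -> tweezers y(left), z -> -z
tl=lambda x,y,z: p+M@np.array([y,x,-z])
half=float(sys.argv[3])/2e3 if len(sys.argv)>3 else .009
uv=proj(s,[tl(.07,half,-.003),tl(.07,-half,-.003),p]); print(st['clock'],np.round(p,4),np.round(st['tcp_rot'],4),st['gripper_width'],np.round(uv,1).tolist())
c=uv[:2].mean(0).round().astype(int); x0,y0=c[0]-40,c[1]-30
k=9; im=cv2.resize(s['img'][y0:y0+60,x0:x0+80],None,fx=k,fy=k,interpolation=0)
cv2.imwrite(f'pics/c_{n}_{tag}.png',im); print('origin',x0,y0)
E
python3 look.py a side 17
```

```text
7.15 [ 0.3591 -0.3381  0.2981] [-3.1271 -0.0204 -0.5916] 0.029609438953995194 [[363.6, 278.9], [352.6, 278.9], [355.5, 249.1]]
origin 318 249
```

View pics/c_side_a.png

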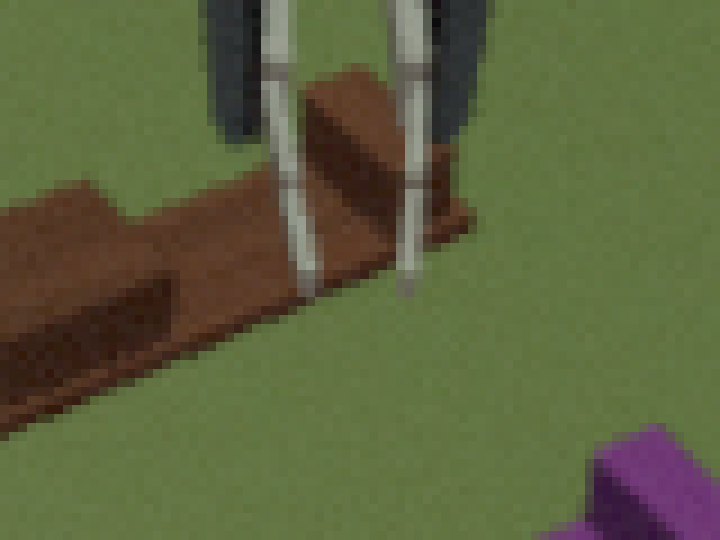

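```bash
cat > m6.py <<'E'
from h import *
im=np.mean([cv2.imread('pics/side_a.png').astype(float)]+[snap('side')['img'].astype(float) for _ in range(3)],0)
b=im[...,0]
for v in range(268,284):
    print(v,b[v,346:370].astype(int).tolist())
E
python3 m6.py
```

```text
268 [43, 42, 59, 99, 117, 81, 43, 30, 23, 21, 21, 20, 24, 21, 22, 25, 34, 108, 109, 60, 20, 17, 43, 61]
269 [40, 39, 51, 87, 105, 69, 40, 37, 33, 24, 20, 23, 21, 22, 19, 22, 35, 91, 86, 44, 17, 25, 44, 62]
270 [37, 37, 51, 100, 136, 92, 46, 43, 38, 32, 23, 20, 22, 16, 19, 21, 45, 127, 120, 63, 21, 24, 49, 61]
271 [35, 37, 47, 102, 141, 111, 59, 41, 42, 38, 29, 25, 19, 23, 23, 23, 49, 131, 112, 54, 21, 22, 41, 47]
272 [38, 37, 40, 88, 137, 112, 63, 43, 39, 40, 38, 28, 20, 23, 16, 25, 69, 134, 108, 51, 18, 24, 39, 45]
273 [39, 39, 41, 64, 135, 142, 86, 40, 39, 36, 36, 41, 35, 29, 23, 24, 74, 135, 109, 50, 25, 38, 37, 30]
274 [39, 41, 40, 53, 120, 143, 88, 37, 36, 40, 41, 40, 42, 34, 29, 24, 79, 135, 103, 51, 31, 27, 24, 22]
275 [41, 42, 41, 53, 104, 138, 108, 58, 39, 43, 41, 39, 42, 42, 32, 27, 88, 137, 96, 41, 23, 22, 37, 58]
276 [41, 39, 39, 41, 99, 139, 113, 61, 39, 40, 42, 40, 41, 42, 39, 34, 104, 139, 94, 44, 41, 54, 64, 65]
277 [39, 38, 40, 39, 87, 137, 125, 72, 39, 38, 40, 39, 41, 36, 29, 25, 106, 138, 101, 64, 62, 65, 65, 65]
278 [39, 40, 41, 37, 59, 133, 143, 87, 40, 43, 41, 34, 27, 21, 25, 35, 113, 141, 107, 71, 63, 65, 66, 65]
279 [39, 38, 41, 37, 52, 92, 102, 67, 37, 33, 28, 26, 25, 37, 55, 63, 87, 101, 83, 66, 63, 65, 65, 66]
280 [40, 41, 42, 40, 47, 80, 88, 54, 23, 22, 37, 38, 56, 62, 63, 65, 83, 89, 75, 67, 64, 65, 64, 65]
281 [41, 39, 43, 42, 37, 69, 76, 43, 37, 47, 60, 63, 66, 66, 65, 65, 80, 86, 72, 66, 66, 67, 64, 64]
282 [41, 41, 36, 31, 28, 32, 44, 58, 60, 64, 65, 66, 64, 68, 65, 67, 69, 70, 68, 66, 66, 65, 66, 66]
283 [34, 24, 26, 25, 38, 56, 62, 65, 64, 64, 64, 66, 66, 65, 67, 66, 67, 67, 66, 65, 68, 67, 66, 65]
```

```bash
python3 - <<'E'
from h import *
im=np.mean([snap('top')['img'].astype(float) for _ in range(6)],0); np.save('avg_top2.npy',im)
cv2.imwrite('pics/g2.png',cv2.resize(im[208:246,240:294].astype('uint8'),None,fx=14,fy=14,interpolation=0))
g=im[...,1]
for v in range(215,237): print(v,g[v,256:278].astype(int).tolist())
E
```

```text
215 [83, 83, 84, 75, 81, 90, 77, 79, 82, 74, 72, 80, 101, 96, 109, 97, 69, 72, 71, 72, 73, 73]
216 [74, 76, 75, 73, 78, 106, 109, 101, 120, 69, 67, 97, 144, 118, 146, 125, 68, 72, 75, 72, 75, 71]
217 [78, 78, 73, 74, 91, 143, 137, 117, 154, 68, 69, 99, 144, 108, 145, 119, 67, 69, 74, 75, 72, 73]
218 [74, 76, 74, 71, 84, 131, 134, 115, 151, 65, 65, 88, 124, 106, 144, 119, 65, 71, 73, 73, 73, 73]
219 [73, 73, 73, 71, 76, 115, 131, 103, 152, 65, 67, 90, 126, 102, 130, 118, 61, 66, 67, 64, 68, 67]
220 [71, 72, 67, 67, 72, 118, 146, 81, 150, 65, 69, 89, 132, 109, 102, 118, 76, 93, 91, 93, 90, 96]
221 [82, 98, 94, 91, 93, 134, 170, 88, 163, 63, 68, 89, 140, 133, 103, 142, 145, 155, 156, 157, 154, 162]
222 [146, 155, 157, 157, 153, 165, 163, 98, 181, 64, 69, 90, 138, 133, 112, 178, 190, 188, 188, 188, 187, 187]
223 [189, 189, 189, 187, 186, 189, 162, 96, 181, 63, 72, 86, 129, 133, 119, 190, 182, 179, 180, 179, 179, 169]
224 [183, 182, 180, 178, 180, 184, 159, 86, 181, 62, 70, 78, 112, 129, 119, 187, 176, 178, 174, 178, 175, 161]
225 [171, 179, 176, 178, 177, 183, 159, 81, 181, 62, 69, 77, 1
[... 472 characters left out ...]
7, 58, 59]
230 [79, 83, 83, 77, 56, 93, 143, 90, 166, 88, 67, 64, 114, 172, 90, 178, 56, 65, 67, 67, 67, 69]
231 [69, 68, 70, 69, 63, 102, 150, 87, 137, 90, 66, 63, 117, 172, 89, 182, 60, 69, 71, 72, 71, 73]
232 [72, 72, 74, 73, 67, 100, 154, 107, 140, 102, 63, 64, 116, 173, 95, 181, 70, 69, 71, 73, 74, 75]
233 [74, 74, 75, 73, 67, 106, 155, 110, 147, 123, 67, 67, 118, 178, 99, 186, 89, 67, 73, 71, 72, 73]
234 [77, 74, 72, 74, 69, 100, 145, 96, 131, 113, 66, 67, 103, 149, 89, 158, 84, 80, 72, 81, 71, 68]
235 [71, 76, 82, 74, 81, 86, 111, 67, 92, 87, 80, 73, 88, 88, 69, 93, 78, 98, 79, 100, 79, 86]
236 [85, 83, 100, 83, 100, 76, 86, 70, 91, 72, 94, 71, 99, 83, 70, 83, 71, 87, 80, 93, 90, 101]
```

View pics/g2.png

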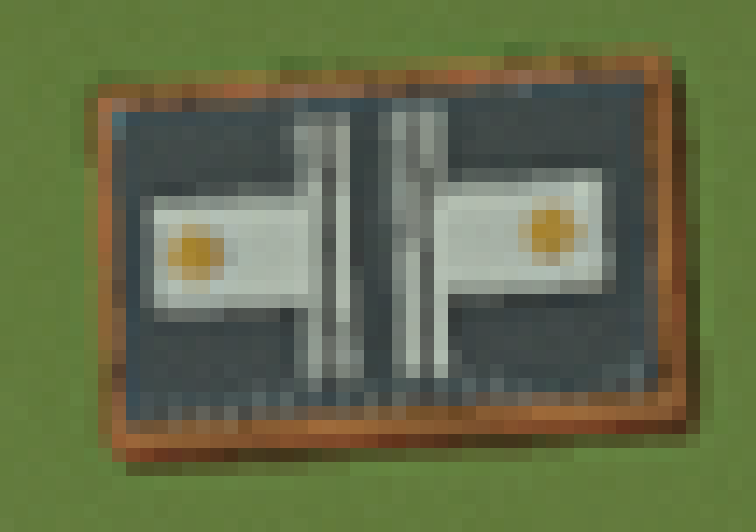

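```bash
python3 plan.py .615 .152 .13 -1.514 4.9|sed 's/np.float64(//g;s/)//g'
```

```text
7.65 [ 0.3592 -0.3382  0.2983] [-3.1271 -0.0205 -0.5945] 0.029202271390514456 [ 0.4 -0.2 -0.7]
[-0.53, -4.66, 1.43, 0.14]
[-1.18, -4.54, 1.43, 0.14]
[-1.8, -4.33, 1.43, 0.14]
[-2.38, -4.04, 1.43, 0.14]
[-2.92, -3.66, 1.43, 0.14]
[-3.41, -3.22, 1.43, 0.14]
[-3.82, -2.71, 1.43, 0.079]
[-4.03, -2.4, 1.43, -0.0]
[-4.03, -2.4, 1.43, -0.0]
[-4.03, -2.4, 1.43, -0.0]
[-4.03, -2.4, 1.43, -0.0]
[-3.2, -1.91, 1.13, -0.0]
```

Emit:
arm_command(increments=[-0.5,-4.6,1.2,0.14,-1.2,-4.5,1.2,0.14,-1.8,-4.3,1.2,0.14,-2.4,-4.0,1.2,0.14,-2.9,-3.6,1.2,0.14,-3.4,-3.2,1.2,0.14,-3.8,-2.7,1.2,0.08,-4.0,-2.4,1.2,0,-4.0,-2.4,1.2,0,-4.0,-2.4,1.2,0,-4.0,-2.4,1.2,0,-1.0,-0.6,0.3,0])

```text
clock: 8.85
position: [0.5857, 0.1245, 0.1735]
tcp_rot: [-3.11, -0.006, -1.466]
force: [-0.8, -0.5, -0.5]
gripper_width: 0.0292
```

```bash
python3 plan.py .612 .152 .08 -1.514 4|sed 's/np.float64(//g;s/)//g'
```

```text
8.85 [0.5857 0.1245 0.1735] [-3.1103 -0.0064 -1.4663] 0.029234102759689806 [-0.8 -0.5 -0.5]
[-0.98, -1.15, 3.71, 0.048]
[-1.03, -1.1, 3.71, -0.0]
[-0.54, -0.58, 1.94, -0.0]
```

Emit:
arm_command(increments=[-1.0,-1.1,3.6,0.048,-1.0,-1.1,3.6,0,-0.4,-0.5,1.0,0,0,0,0,0])

```text
clock: 9.25
position: [0.6156, 0.153, 0.0904]
tcp_rot: [-3.109, -0.005, -1.512]
force: [0.5, -0.3, -1.0]
gripper_width: 0.0291
```

```bash
python3 look.py b side 17.4;python3 plan.py .61 .152 .06 -1.514 4|sed 's/np.float64(//g;s/)//g'
```

```text
9.25 [0.6156 0.153  0.0904] [-3.1086 -0.0049 -1.5122] 0.029138718350988645 [[301.5, 198.9], [298.1, 196.4], [319.3, 188.7]]
origin 260 168
9.3 [0.6154 0.1527 0.0911] [-3.1083 -0.0049 -1.5124] 0.02896772411119924 [-1.3  0.7 -0.7]
[0.04, 0.54, 3.11, 0.002]
```

View pics/c_side_b.png

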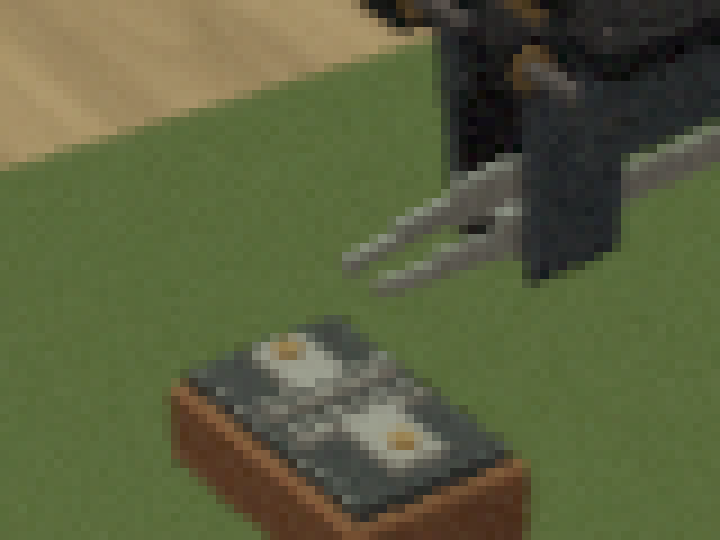

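Emit:
arm_command(increments=[0.1,0.4,2.6,0,0.05,0.2,0.4,0,0,0,0,0])

```text
clock: 9.6
position: [0.6119, 0.1493, 0.0654]
tcp_rot: [-3.103, -0.004, -1.513]
force: [-0.1, -0.3, -1.2]
gripper_width: 0.0296
```

```bash
python3 look.py c side 17.4;python3 look.py c top 17.4; python3 plan.py .61 .1523 .058 -1.514 4|sed 's/np.float64(//g;s/)//g'
```

```text
9.6 [0.6119 0.1493 0.0654] [-3.1035 -0.0043 -1.5134] 0.029558095372919018 [[301.2, 207.3], [297.8, 204.7], [318.9, 196.9]]
origin 260 176
9.65 [0.612  0.1494 0.0656] [-3.1034 -0.0043 -1.5134] 0.029346482369391122 [[269.5, 222.7], [262.7, 223.1], [264.5, 195.6]]
origin 226 193
9.7 [0.6122 0.1495 0.0657] [-3.1029 -0.0042 -1.5134] 0.029259996766831674 [-0.8 -0.5  0.3]
[-0.29, 0.21, 0.77, 0.001]
```

View pics/c_side_c.png

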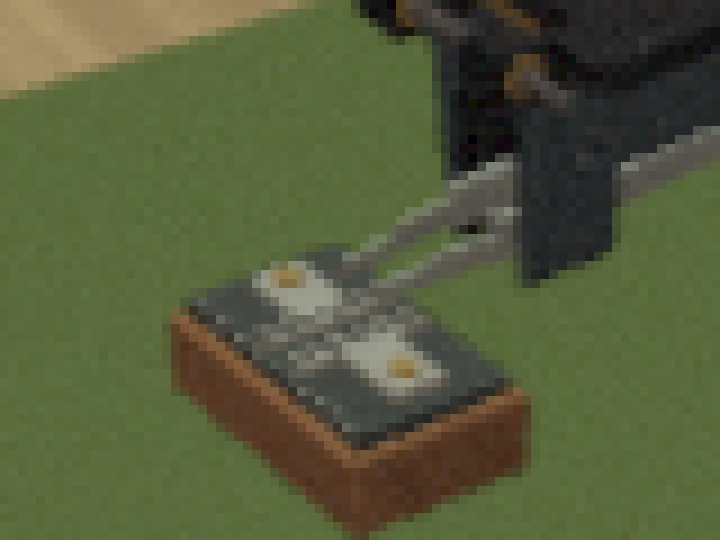

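View pics/c_top_c.png

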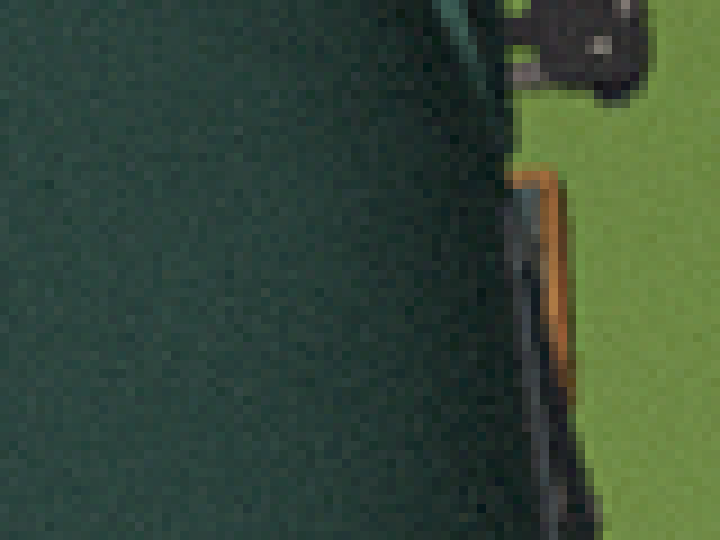

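```bash
cat > fin.py <<'E'
from h import *
from scipy.spatial.transform import Rotation as R
def tips(st,gap=.0174,off=(0,.0693,.0048)):
    M=R.from_euler('xyz',st['tcp_rot']).as_matrix(); p=np.array(st['position'])
    o=np.array(off); return M,p,p+M@o,p+M@(o+[gap/2,0,0]),p+M@(o-[gap/2,0,0])
if __name__=='__main__':
    st=sense(); M,p,m,l,r=tips(st)
    print(st['clock'],p.round(4),np.round(st['tcp_rot'],4),st['gripper_width'],'tipmid',m.round(4),'heading',np.degrees(np.arctan2(M[1,1],M[0,1])))
    t=np.array([.539,.1482,.054]); print('cm tool',(M.T@(t-m)*100).round(3))
E
python3 fin.py
```

```text
9.7 [0.6122 0.1495 0.0657] [-3.1029 -0.0042 -1.5134] 0.029259996766831674 tipmid [0.5433 0.1455 0.0582] heading -176.6997776231502
cm tool [-0.292  0.429  0.403]
```

Emit:
arm_command(increments=[-0.3,0.4,0.3,0,0,0,0,0])

```text
clock: 9.9
position: [0.6089, 0.1525, 0.0645]
tcp_rot: [-3.1, -0.004, -1.514]
force: [0.3, -0.6, -0.8]
gripper_width: 0.0295
```

```bash
python3 fin.py; python3 - <<'E'
from h import *
from fin import tips
ims=[];ws=[]
for _ in range(6):
    s=snap('side'); ims.append(s['img'].astype(float)); ws.append(sense()['gripper_width'])
im=np.mean(ims,0); np.save('avg_d.npy',im); st=sense()
print('w',np.mean(ws),np.std(ws)); M,p,m,l,r=tips(st); print(p,m,proj(s,[l,r]))
x0,y0=270,190
c=cv2.resize(im[y0:y0+50,x0:x0+60].astype('uint8'),None,fx=12,fy=12,interpolation=0)
cv2.imwrite('pics/d.png',c)
E
```

```text
9.9 [0.6089 0.1525 0.0645] [-3.1003 -0.0038 -1.5137] 0.029504330011845166 tipmid [0.54   0.1485 0.0569] heading -176.72102564494494
cm tool [0.023 0.11  0.283]
w 0.029321176771736897 0.0002172543514124955
[0.60928206 0.15227486 0.06414755] [0.54035131 0.14831503 0.05650548] [[300.14311124 208.00737819]
 [296.72273701 205.3917375 ]]
```

View pics/d.png

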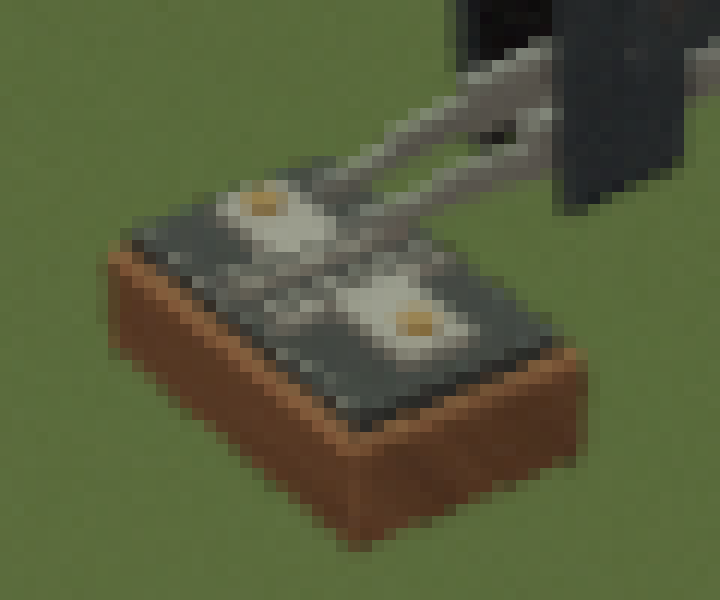

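```bash
cat > fitb.py <<'E'
from h import *
from scipy.spatial.transform import Rotation as R
from scipy.optimize import least_squares
s=snap('side')  # for calib only
def run(img,pos,rot,gapw,ch=0):
    g=img[...,ch].astype(float); pos=np.array(pos)
    M=R.from_euler('xyz',rot).as_matrix()
    def P(x,y,z): # tweezer coords rel. to tip mid (x fwd,y left,z up) -> world, before shift
        return pos+M@np.array([y,.0693+x,.0048-z])
    k=16
    def quad(pts): return proj(s,np.array(pts))
    def faces(gap):
        F=[]
        L=.016
        for sg in (-1,1): # right(far) first
            c0=sg*gap/2; c1=sg*(gap/2+.12*L)
            w=.0015;h=.003
            top=[P(0,c0-w,h),P(0,c0+w,h),P(-L,c1+w,h),P(-L,c1-w,h)]
            end=[P(0,c0-w,h),P(0,c0+w,h),P(0,c0+w,-h),P(0,c0-w,-h)]
            side=[P(0,c0+w,h),P(-L,c1+w,h),P(-L,c1+w,-h),P(0,c0+w,-h)]
            F+=[(quad(side),1),(quad(end),2),(quad(top),3)]
        return F
    F0=faces(gapw/1e3); allp=np.vstack([f[0] for f in F0])
    x0,y0=np.floor(allp.min(0)).astype(int)-4; x1=int(allp[:,0].max())-1; y1=int(allp[:,1].max())+4
    yy,xx=np.mgrid[y0:y1,x0:x1]
    # valid: exclude beyond rear of strips
    crop=g[y0:y1,x0:x1]
    def render(q):
        du,dv,gap=q[:3]; cov=np.zeros((4,)+crop.shape)
        lab=np.zeros((crop.shape[0]*k,crop.shape[1]*k),np.uint8)
        for poly,i in faces(gap/1e3):
            pp=((poly+[du-x0+.5,dv-y0+.5])*k*16).round().astype(np.int32)
            cv2.fillPoly(lab,[pp],int(i),shift=4)
        for i in range(4): cov[i]=(lab==i).reshape(crop.shape[0],k,crop.shape[1],k).mean((1,3))
        return cov
    # mask: pixels whose back boundary influence
    rear=np.mean([P(-.014,.01,0),P(-.014,-.01,0)],0); tip=P(0,0,0)
    a=proj(s,tip)[0];b=proj(s,rear)[0]; dirv=(b-a)
    t=((xx-a[0])*dirv[0]+(yy-a[1])*dirv[1])/(dirv@dirv)
    msk=(t<.8)
    def res(q):
        cov=render(q); A=np.array([c[msk] for c in cov]).T; z=crop[msk]
        lv=np.linalg.lstsq(A,z,rcond=None)[0]; return A@lv-z,lv
    best=None
    from scipy.optimize import minimize
    for g0 in (16.5,17.5,18.5):
        r=minimize(lambda q:np.mean(res(q)[0]**2),[0,0,g0],method='Nelder-Mead',options=dict(initial_simplex=[[0,0,g0],[1,0,g0],[0,1,g0],[0,0,g0+1]],xatol=.01,fatol=.001))
        if best is None or r.fun<best.fun: best=r
    q=best.x; rr,lv=res(q); print('shift',q.round(3),'rms',np.sqrt(best.fun).round(2),'lv',lv.round(0))
    # world: position of tip mid at known z
    T=P(0,0,0); uv=proj(s,T)[0]; X=atz(s,uv+q[:2],T[2]); print('robot tip',T.round(4),'seen at same z',X.round(4),'diff mm',((X-T)*1e3).round(2))
if __name__=='__main__':
    run(cv2.imread('pics/side_b.png'),[0.6156,0.153,0.0904],[-3.1086,-.0049,-1.5122],17.4)
    run(cv2.imread('pics/side_a.png'),[0.3591,-.3381,.2981],[-3.1271,-.0204,-.5916],17.4)
    run(cv2.imread('pics/side_a.png'),[0.3591,-.3381,.2981],[-3.1271,-.0204,-.5916],17.4,2)
    run(cv2.imread('pics/side_c.png'),[0.6119,.1493,.0654],[-3.1035,-.0043,-1.5134],17.4)
    print(sense()['position'],sense()['clock'])
E
python3 fitb.py
```

```text
shift [-0.242  0.107 17.318] rms 3.43 lv [ 60.  79.  91. 143.]
robot tip [0.5466 0.1489 0.0833] seen at same z [0.5457 0.1488 0.0833] diff mm [-0.89 -0.12  0.  ]
shift [-0.837  0.746 16.904] rms 12.67 lv [ 46.   0.  85. 142.]
robot tip [ 0.3206 -0.3956  0.2923] seen at same z [ 0.3184 -0.3963  0.2923] diff mm [-2.15 -0.67  0.  ]
shift [-0.785  0.57  16.992] rms 10.68 lv [ 87.  -0. 102. 149.]
robot tip [ 0.3206 -0.3956  0.2923] seen at same z [ 0.3188 -0.396   0.2923] diff mm [-1.83 -0.39  0.  ]
shift [-2.429 -1.928 20.338] rms 23.98 lv [86. 65. 36. 53.]
robot tip [0.5429 0.1453 0.058 ] seen at same z [0.5424 0.158  0.058 ] diff mm [-0.52 12.65 -0.  ]
[0.60923009 0.1522477  0.06404731] 10.25
```

```bash
cat > m7.py <<'E'
from h import *
from scipy.optimize import minimize
st,ss=snap('top'),snap('side')
def fit(s,n,ch,full):
    im=np.load('avg_'+n+'.npy')[...,ch]; k=16
    def G(c,yaw,x,y,z): return [c[0]+(x*np.cos(yaw)-y*np.sin(yaw))*1e-3,c[1]+(x*np.sin(yaw)+y*np.cos(yaw))*1e-3,z*1e-3]
    c0=np.array([.539,.1483]); uv=proj(s,[*c0,.04])[0].round().astype(int)
    x0,y0,x1,y1=uv[0]-20,uv[1]-15,uv[0]+21,uv[1]+16
    crop=im[y0:y1,x0:x1]; yy,xx=np.mgrid[y0:y1,x0:x1]
    W=np.array([atz(s,(u,v),.04)[:2] for u,v in zip(xx.ravel(),yy.ravel())])-c0; W*=1e3
    gx=W[:,0]*np.cos(.057)+W[:,1]*np.sin(.057); gy=-W[:,0]*np.sin(.057)+W[:,1]*np.cos(.057)
    msk=((abs(gx)<29)&(abs(gy)<24)).reshape(crop.shape)
    def rend(q):
        cx,cy,d,yaw,h=q; c=(c0[0]+cx*1e-3,c0[1]+cy*1e-3)
        lab=np.zeros((crop.shape[0]*k,crop.shape[1]*k),np.uint8)
        def box(xa,xb,ya,yb,z0,z1,i):
            pp=[]
            for z in (z0,z1):
                pp+= [G(c,yaw,x,y,z) for x in(xa,xb) for y in(ya,yb)]
            hull=cv2.convexHull(((proj(s,pp)+[.5-x0,.5-y0])*k).astype(np.float32))
            cv2.fillConvexPoly(lab,(hull*16).round().astype(np.int32),4,shift=4)
            top=[G(c,yaw,x,y,z1) for x,y in((xa,ya),(xa,yb),(xb,yb),(xb,ya))]
            cv2.fillConvexPoly(lab,((proj(s,top)+[.5-x0,.5-y0])*k*16).round().astype(np.int32),int(i),shift=4)
        wings=[(-9.8,9.8,-d/2-32,-d/2-4),(-9.8,9.8,d/2+4,d/2+32)]
        for w in wings: box(*w,40-h,40,1)
        for y in (-d/2,d/2):
            box(-25,25,y-4,y+4,40-h,40,1)
            box(-25,25,y-1,y+1,40,40,2)
        L=lab.reshape(crop.shape[0],k,crop.shape[1],k)
        return np.array([(L==i).mean((1,3))[msk] for i in (0,1,2,4)]).T
    z=crop[msk]
    def cost(q):
        A=rend(q); lv=np.linalg.lstsq(A,z,rcond=None)[0]; r=A@lv-z
        return np.mean(np.minimum(r*r,40**2)),lv
    best=None
    for cy0 in(-1,1):
      for d0 in (16.8,17.8):
        b=np.array([0,cy0,d0,.057,2.]); sim=[b]+[b+np.eye(5)[i]*[1,1,.7,.02,1][i] for i in range(5)]
        r=minimize(lambda q:cost(q)[0],b,method='Nelder-Mead',options=dict(initial_simplex=sim,maxiter=250,xatol=.01,fatol=.01))
        if best is None or r.fun<best.fun: best=r
    q=best.x; print(n,ch,q.round(3),'rms',np.sqrt(best.fun).round(1),'lv',cost(q)[1].round(0),'mid',(c0+q[:2]*1e-3).round(4))
for ch in (1,0): 
    fit(st,'top',ch,1); fit(ss,'side',ch,1)
E
time python3 m7.py
```

```text
top 1 [ 0.917 -0.547 17.419  0.054 -0.255] rms 10.2 lv [ 70. 163.  56. 369.] mid [0.5399 0.1478]
side 1 [-0.83   1.417 17.515  0.063 -0.047] rms 9.4 lv [  83.  152.   47. -821.] mid [0.5382 0.1497]
top 0 [ 0.876 -0.562 17.475  0.053 -0.201] rms 9.5 lv [ 68. 152.  53. 524.] mid [0.5399 0.1477]
side 0 [-0.748  1.726 17.611  0.059  1.146] rms 8.3 lv [ 68. 133.  38. 103.] mid [0.5383 0.15  ]
real	0m22.956s
user	0m21.893s
sys	0m0.136s
```

Emit:
arm_command(increments=[0,0,-3,0,0,0,-3,-0.1,0,0,0,-0.14,0,0,0,-0.14,0,0,0,-0.14,0,0,0,-0.14,0,0,0,-0.14,0,0,0,-0.14,0,0,0,-0.14,0,0,0,-0.14,0,0,0,-0.14,0,0,0,-0.14])

```text
clock: 11.55
position: [0.6064, 0.1521, 0.1258]
tcp_rot: [3.138, -0.04, 0.045]
force: [0.6, -0.3, -0.8]
gripper_width: 0.0291
```

```bash
python3 fin.py; python3 look.py e top 17.4; python3 fin.py
```

```text
11.55 [0.6064 0.1521 0.1258] [ 3.138  -0.0396  0.0445] 0.02911503820937399 tipmid [0.6096 0.0828 0.1213] heading -87.45706024966074
cm tool [-7.026 -6.868  6.432]
11.55 [0.6064 0.1521 0.1258] [ 3.138  -0.0396  0.0445] 0.02911503820937399 [[288.6, 187.8], [288.9, 194.9], [259.9, 192.6]]
origin 249 161
11.6 [0.6063 0.152  0.1258] [ 3.1375 -0.0395  0.0539] 0.029167197337348207 tipmid [0.6103 0.0828 0.1213] heading -86.92007892156084
cm tool [-7.023 -6.937  6.43 ]
```

View pics/c_top_e.png

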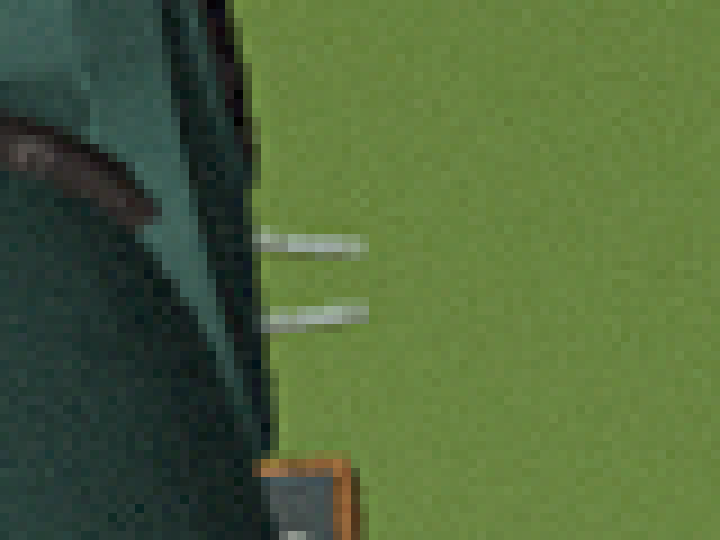

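```bash
python3 - <<'E'
from h import *
from fin import tips
ims=[];
for _ in range(3): s=snap('top'); ims.append(s['img'].astype(float))
st=sense(); im=np.mean(ims,0); b=im[...,0]
M,p,m,l,r=tips(st); print(st['clock'],p,st['tcp_rot'],m,proj(s,[l,r]))
for v in range(184,200): print(v,b[v,276:294].astype(int).tolist())
E
```

```text
11.75 [0.60640936 0.15207657 0.1258967 ] [ 3.13841895 -0.0397287   0.03394798] [0.60894382 0.08280779 0.12132027] [[288.45348704 188.21258553]
 [288.6911242  195.27915318]]
184 [42, 64, 65, 65, 64, 61, 63, 64, 61, 63, 62, 62, 59, 65, 65, 65, 65, 63]
185 [35, 54, 58, 60, 57, 62, 62, 61, 59, 65, 61, 61, 66, 61, 65, 67, 64, 64]
186 [37, 75, 100, 93, 80, 67, 61, 57, 61, 57, 59, 55, 58, 59, 63, 61, 65, 63]
187 [46, 103, 145, 137, 129, 136, 130, 134, 126, 125, 119, 116, 104, 77, 63, 62, 64, 67]
188 [41, 90, 125, 122, 131, 152, 155, 159, 152, 152, 147, 153, 143, 88, 61, 62, 65, 63]
189 [26, 37, 60, 59, 62, 62, 70, 72, 73, 81, 81, 93, 103, 73, 65, 66, 63, 63]
190 [23, 39, 65, 65, 60, 63, 59, 59, 65, 58, 59, 58, 60, 64, 66, 62, 65, 65]
191 [28, 45, 71, 67, 65, 62, 64, 68, 64, 65, 66, 64, 65, 67, 66, 66, 62, 67]
192 [31, 42, 62, 67, 68, 68, 65, 63, 65, 61, 64, 63, 64, 63, 62, 60, 68, 66]
193 [32, 40, 57, 68, 62, 63, 61, 64, 59, 62, 60, 59, 58, 62, 64, 66, 62, 68]
194 [30, 35, 56, 63, 58, 57, 58, 52, 62, 64, 76, 93, 103, 81, 61, 65, 64, 64]
195 [30, 40, 68, 99, 91, 101, 113, 120, 135, 136, 138, 146, 145, 107, 58, 66, 66, 66]
196 [31, 47, 105, 145, 134, 144, 148, 155, 160, 148, 138, 130, 119, 92, 60, 65, 64, 64]
197 [27, 49, 100, 123, 116, 112, 93, 88, 75, 60, 55, 56, 58, 58, 61, 65, 67, 61]
198 [31, 27, 39, 65, 55, 60, 57, 60, 60, 61, 63, 63, 62, 64, 64, 66, 65, 65]
199 [34, 29, 45, 67, 63, 65, 66, 64, 64, 63, 62, 63, 66, 66, 64, 64, 63, 64]
```

```bash
python3 - <<'E'
from h import *
from fin import tips
W=[];P=[]
for _ in range(3):
    t=snap('top'); st=sense(); W.append(st['tcp_rot']);P.append(st['position'])
print(np.round(W,4),np.round(P,4))
a=(atz(t,(288.8,188.),.1243)+atz(t,(288.97,195.09),.1243))/2
print('tips top seen',a)
# initial
b=(atz(t,(366.15,204.25),.040)+atz(t,(376.84,204.25),.040))/2; print('initial',b)
print(sense()['q'],sense()['clock'])
E
```

```text
[[ 3.1384 -0.0397  0.0343]
 [ 3.1384 -0.0397  0.035 ]
 [ 3.1384 -0.0398  0.0357]] [[0.6064 0.1521 0.1259]
 [0.6064 0.1521 0.1259]
 [0.6064 0.1521 0.1259]]
tips top seen [0.60876553 0.08177858 0.1243    ]
initial [ 0.59213064 -0.12531327  0.04      ]
[ 0.21254224  0.39437159  1.9489806  -0.01474573  0.75970075  0.18742644] 11.9
```

Emit:
arm_command(increments=[0,0,0,0.14,0,0,0,0.14,0,0,0,0.14,0,0,0,0.14,0,0,0,0.14,0,0,0,0.14,0,0,0,0.14,0,0,0,0.14,0,0,0,0.14,0,0,0,0.14,0,0,0,0.14,0,0,0,0])

```text
clock: 13.1
position: [0.6063, 0.1521, 0.1259]
tcp_rot: [-3.102, -0.001, -1.592]
force: [-0.5, 0.2, -1.0]
gripper_width: 0.029
```

```bash
sed -i 's/\.0693/.0703/; s/\[\.539,\.1482,\.054\]/[.540,.148,.0545]/' fin.py; python3 fin.py
```

```text
13.1 [0.6063 0.1521 0.1259] [-3.1019e+00 -1.0000e-03 -1.5919e+00] 0.029023960425880724 tipmid [0.5363 0.1536 0.1183] heading 178.79478646192598
cm tool [ 0.542 -0.127  6.389]
```

Emit:
arm_command(increments=[0,0,2.5,-0.076,0,0,1.5,0,0,0,0,0,0,0,0,0])

```text
clock: 13.5
position: [0.6087, 0.1522, 0.0854]
tcp_rot: [-3.101, -0.004, -1.508]
force: [-0.7, 0.5, -0.4]
gripper_width: 0.0294
```

```bash
python3 fin.py; python3 -c "
from h import *
snap('side');snap('side')"; python3 fin.py
```

```text
13.5 [0.6087 0.1522 0.0854] [-3.1011 -0.0041 -1.5084] 0.02942513274371997 tipmid [0.5387 0.1478 0.0777] heading -176.41791839484534
cm tool [-0.023 -0.032  2.328]
13.6 [0.6088 0.1522 0.0858] [-3.1004 -0.004  -1.5086] 0.02958060074952567 tipmid [0.5389 0.1478 0.0781] heading -176.4261216820626
cm tool [-0.02  -0.012  2.363]
```

Emit:
arm_command(increments=[0,-0.03,1.5,0.006,0,-0.03,0.7,0,0,0,0,0])

```text
clock: 13.9
position: [0.6112, 0.1524, 0.0634]
tcp_rot: [-3.098, -0.003, -1.516]
force: [-0.1, -0.7, -0.6]
gripper_width: 0.0295
```

```bash
python3 fin.py; python3 -c "
from h import *
snap('side');snap('side')"; python3 fin.py
```

```text
13.9 [0.6112 0.1524 0.0634] [-3.0982 -0.0033 -1.5156] 0.0294511290407374 tipmid [0.5413 0.1485 0.0556] heading -176.83075432274697
cm tool [0.043 0.14  0.104]
14.0 [0.6114 0.1524 0.0641] [-3.0978 -0.0033 -1.5155] 0.029417706891132392 tipmid [0.5414 0.1485 0.0562] heading -176.82379286994941
cm tool [0.046 0.154 0.165]
```

Emit:
arm_command(increments=[0.04,0.1,0.25,0,0,0,0,0])

```text
clock: 14.2
position: [0.6107, 0.152, 0.0617]
tcp_rot: [-3.097, -0.003, -1.515]
force: [0.4, 0.4, -0.2]
gripper_width: 0.0297
```

```bash
python3 fin.py; python3 - <<'E'
from h import *
from fin import tips
ims=[];w=[]
for _ in range(5): s=snap('side'); ims.append(s['img'].astype(float)); w.append(sense()['gripper_width'])
st=sense(); M,p,m,l,r=tips(st); print(np.mean(w),p.round(4),m.round(4),l.round(4),r.round(4),proj(s,[l,r]).round(1))
im=np.mean(ims,0); x0,y0=275,190
cv2.imwrite('pics/f.png',cv2.resize(im[y0:y0+42,x0:x0+50].astype('uint8'),None,fx=14,fy=14,interpolation=0))
# baseline difference
E
python3 fin.py
```

```text
14.2 [0.6107 0.152  0.0617] [-3.0973 -0.0032 -1.5154] 0.029703741464966488 tipmid [0.5408 0.1481 0.0538] heading -176.81953244370146
cm tool [ 0.009  0.073 -0.071]
0.02929733134950364 [0.611  0.1521 0.0621] [0.5411 0.1482 0.0541] [0.5416 0.1395 0.0542] [0.5406 0.1569 0.0541] [[300.4 208.6]
 [297.  206. ]]
14.45 [0.611  0.1521 0.0621] [-3.0968 -0.0031 -1.5154] 0.02939439967649895 tipmid [0.5411 0.1482 0.0541] heading -176.8201264222707
cm tool [ 0.016  0.107 -0.042]
```

View pics/f.png

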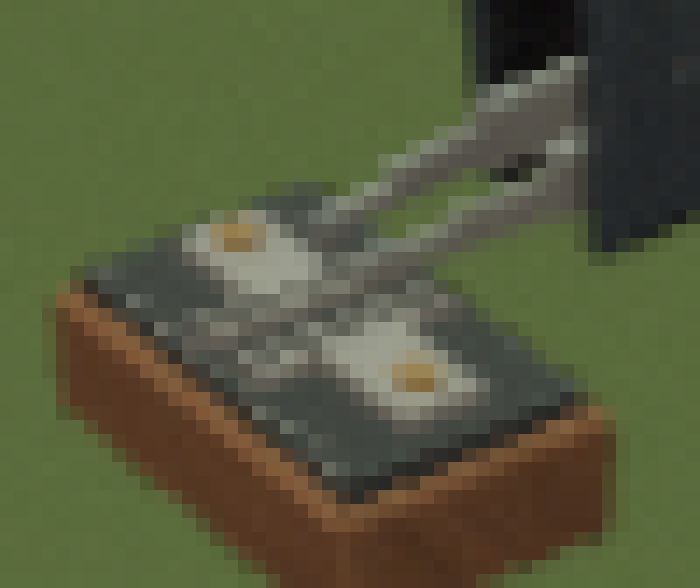

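```bash
python3 -c "
from rig import *
print(sign_off())"
```

```text
the job is handed in; nothing more can be done
None
```

I took the tweezers off the dark rest and handed in the job at about 14.5 s. They were still gripped, with the tips standing over the gauge's two lines. Nothing was seen to touch or shift the gauge, its slide, the glue bottle, the screwdriver or the parts cup.

- **Approach:** The tweezers point back towards the robot, because in the other direction the gripper hid the tips from the cameras.
- **Gap:** The tip gap measures about 17.3–17.5 mm in both cameras, and the finger opening works out to 17.4 mm. The lines fit at about 17.5 mm apart.
- **Height and angle:** The undersides of the tips are about 11 mm above the gauge. The tweezers line up with the lines to within about 0.2°.
- **Steadiness:** The last readings were steady, apart from a settling drift of less than 0.5 mm. The tool has slowly tilted about 2.5°, and the heights and positions above allow for that.

**Checks that disagreed:**
- **Sideways centring:** The top camera agreed with the robot's own readings to about 0.5 mm when I checked it on the tips in the grip, and it puts the tips within about 0.4 mm of centre. The side camera suggests an offset of 0.5–1.5 mm, but it depends heavily on the assumed tip height, so I trusted the top camera more.
- **Line distance from the screws:** The brass screws gave 18.0–18.4 mm, slightly more than the 17.5 mm from fitting the tabs and lines. I used 17.5 mm.
- **Final position:** The arm hid the tips from the top camera there, so only the side camera and the robot's readings confirm it.

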